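# Find the clamp jaw that still gives, with a feeler blade

### The arm

A 6-joint arm with a two-finger parallel gripper is mounted at the origin on a cart in front of the work surface, level with it; the furniture and walls round the work are solid. World frame = base frame: x ahead of the robot, y to its left, z up, the work surface at z = 0. Lengths are in m, angles in rad, forces in N, time in s.
With the tool pointing down it reaches from about 0.35 to 0.975 m from the base axis. Payload 4.9 kg.
Tool frame: the origin (TCP) lies at the very end of the fingers, on their centre line; the grasp point (between the pads) lies manip.grip_point_offset behind it (manip.grip_point_offset is the distance from the TCP to the grasp point, in m); z points along the fingers, y is the line along which they close (so a half turn about z gives the same grasp; the last joint's range is limited). The gripper opens to 85 mm and grips with 20 to 120 N. Pads are 22 mm wide; open, the fingers measure 114 mm over their backs; the gripper's body (76 mm by 85 mm) begins 54 mm behind the grasp point. The pads swing forward as they close: fully open they stand 13 mm farther back than shut.
Start: joints at [1.111, 0.053, 1.613, -0, 1.476, -0.119], TCP at [0.209, 0.589, 0.231] pointing down, gripper open.
Joint ranges: [-3.01, 3.01], [-1.01, 2.22], [0.06, 2.58], [-1.02, 4.17], [0.09, 2.62], [-3.14, 3.14]. Speed limits (rad/s): [2.57, 2.57, 3.14, 3.14, 3.14, 3.14].

### API

Orientations are given as a unit quaternion [w, x, y, z].
In Python, from plant import manip gives the robot as it stands.
- The arm moves only by the shell command python3 -m crank 'ROWS' [OPENING]. ROWS is JSON, a list of rows, each an object of numbers: "x", "y", "z": the shift along the tool's x, y, z in cm; "turn": the turn about the tool's z in rad. In form: [{"x": .., "y": .., "z": .., "turn": ..}, ...]. A call has 1 to 5 rows; each row shifts and turns the commanded pose from where the row before left it, along the tool's axes as they then stand; what a row does not reach is not made up. A row lasts 1/10 s, in which the tool goes at most 50 mm and 8.59 degrees, less where a joint would pass 70% of its speed; a pose out of reach is approached as far as the arm can. A call with a gripper value outside its range is refused whole. OPENING is the opening in per cent of the stroke, from 0 (shut) to 100 (fully open), set as the call begins (- or left out, the last holds). The fingers move at their own pace and stop on an object; the grip force is fixed at half the most. Time passes only in rows, so rows that do not move let the fingers close. It gives the time, the measured TCP pose, the force, the opening and the grip force at its end, in the units of the state.
- manip.state(): the state, without advancing time (a new reading comes with each control period).
- manip.grab_frame(name): name is "scene" or "top" or "wrist"; returns (picture, depth): 384x512x3 uint8, red, green, blue; 384x512 float32, m along the optical axis (not along the pixel's ray), 0 where there is no reading.
- manip.camera_model(name): a dict with "mtx" (3x3 intrinsics, pixels), "world_to_cam" (4x4, takes a point from world to camera coordinates). Camera axes: x right, y down, z forward; pixel columns grow to the right and rows downward; lengths in m; the calibration is good to about 2 mm. The wrist camera is an equidistant fisheye: a pixel r from the principal point sees the ray r / f radians off the axis. A picture is of the moment at which its call begins: read the wrist's pose just before it. camera_model takes no time and is no camera call; for the wrist camera it gives the pose at the moment of the call.
- manip.job_done(): hands the job in; it is judged then, once.
The state is a dict: "time": time; "joint_pos": joint angles; "joint_vel": joint speeds; "joint_efforts": joint torques, N m; "tool_pos": TCP position; "tool_rot": TCP orientation; "contact_force": force on the tool from outside, world axes, zero at the start; "ft_torque": the same for the moment, N m; "gripper_width": opening from 0.0 (shut) to 1.0 (fully open); "grasp_force": force on a finger pad.
Only numpy, scipy, OpenCV 4.12 (cv2) and the standard library are available. Lean on these libraries where they do the work, as an engineer would, in place of code of your own. Each camera call takes 0.05 s, during which the arm holds its last target. There are 200 camera calls.

### The job

Two of the three spring clamps in the grey block have seized. Take the orange-handled feeler from its blue stand and slide its blade gently down into the clamp slots to feel which one gives: stop and draw out as soon as it jams, never forcing it, and leave the feeler standing fully home in the slot that lets it in, let go, with nothing else disturbed.

Things in the scene. Friction and masses are not known exactly. Their poses are not given: they have to be found in the camera images.
- feeler: The feeler, about 80 g, loose, at the start standing in the stand. Orange handle 14 mm (its x) by 28 mm (y), its plain sides from 5 to 55 mm above the origin; at its foot a steel flange 22 x 34 x 5 mm, which rests on the stand's top; the blade points straight down from the flange. Origin: centre of the flange's underside; z up the handle. Hold it by the handle, never by the blade.
- blade: The feeler's steel blade, fixed to it: 4 mm thick (x), 16 mm wide (y), 48 mm long, the last 3 mm rounded off to a nose 2.6 mm thick, 14 mm wide. Origin: middle of the lower tip, 48 mm below the feeler's origin; axes as the feeler's. Turned half round it is the same. Contact forces on it adding up to over 40 N are forcing; wedged in a jam it feels about twice the push, so keep the push under 15 N.
- stand: Blue plastic block, 40 x 50 mm and 56 mm high on a 60 x 64 mm foot, with one slot 7 x 21 mm, 52 mm deep, in which the feeler stands loosely. Fixed to the bench. Origin: centre of its underside; x along the slot's 7 mm width, y along its 21 mm length, z up.
- clamp_block: Grey metal block, 44 mm (x) by 140 mm (y), 60 mm high (z), on a dark foot 64 x 152 x 7 mm; fixed. Three clamp slots open in its top, in a row along y, 45 mm apart; all look alike. In one the pad is sprung, in two it is seized; which one is free changes from start to start. A brass boss on the front (-x) face marks each slot. Origin: centre of the underside. More than 30 N on it counts as forcing.
- slot_1 (a point): Centre of the slot's mouth, level with the block's top, 60 mm above its underside. Axes as the block's: x across the 6 mm gap, y along the 20 mm length, z up out of the slot. The slot is 6 x 20 mm and 54 mm deep, its mouth flared all round by 3 mm over its top 5 mm. This is the slot at the block's +y end.
- slot_2 (a point): Mouth centre of the middle slot, axes as slot_1. In every slot a brass pad stands out 4 mm from the +x wall; its top slopes from 10 to 17 mm below the mouth, leaving a 2 mm gap under it, which the blade must push open. In the free slot the pad yields at 1.4 to 2.2 N sideways: a light drag on the blade of 1 to 5 N, until the flange rests on the block's top with the tip 48 mm down.
- slot_3 (a point): Mouth centre of the slot at the block's -y end, axes as slot_1. In a slot whose pad is seized the pad gives less than 1 mm, stiffly: from first touch, 10 to 13 mm down, the push climbs to some 10 N in 5 mm, ever more steeply, and the blade gets no deeper than about 20 mm. All three slots have the same mouth, chamfer and depth.
- spare_jaw: Bystander: dark serrated steel block 50 x 26 x 14 mm lying on the mat. Origin: centre of its underside.
- vial: Bystander: amber screw vial with blue cap, 30 mm across, 66 mm high. Origin: centre of its underside.
- weight: Bystander: brass weight with a knob, 24 mm across, 35 mm high. Origin: centre of its underside.
- film_spool: Bystander: white spool with red winding, 52 mm across, 22 mm high. Origin: centre of its underside.
- beaker: Bystander: empty clear beaker, 45 mm across, 58 mm high. Origin: centre of its underside.
Mind the look-alikes: they are no part of the job. Of the things shaped like the feeler, the orange one is meant.

How it is judged:
By the outcome, as a careful person would: the job done as asked, in the order asked, and still so for the second after the job is handed in, with the robot touching nothing.
It also fails if it takes over 64 s, if anything falls off the work surface, if the arm or the gripper's body presses on something with over 40 N, if the wrist force passes 120 N, or if a joint passes its speed limit or range.

## Working session

There is one attempt and no reset: what is moved stays moved. The work goes in short steps, Python scripts to look and compute and a shell command to move; the robot and the scene stay as the last step left them, time stands still between calls to the robot, and variables do not carry over. Pictures are saved under pics/ and viewed, at most 12 in all, crops included, and the job is handed in when it is done.

```bash
mkdir -p pics; ls; python3 - <<'E'
from plant import manip
import cv2,numpy as np
print(manip.grip_point_offset, manip.state())
for n in ("scene","top"):
    p,d=manip.grab_frame(n); cv2.imwrite(f"pics/{n}0.png",p[:,:,::-1]); np.savez(f"/tmp/{n}0.npz",p=p,d=d)
    m=manip.camera_model(n); print(n,m)
E
```

```text
pics
0.0187 {'time': 0.0, 'joint_pos': array([ 1.11096200e+00,  5.33477106e-02,  1.61433840e+00,  2.28282506e-05,
        1.47599755e+00, -1.18998349e-01]), 'joint_vel': array([ 8.88547882e-04, -3.62321591e-04, -1.33084107e-03, -5.91254823e-04,
        9.24535134e-05, -8.73581509e-04]), 'joint_efforts': array([ 2.25492186e-04, -3.93674970e+01, -3.70177352e+01, -4.55148972e-05,
        7.00152726e-03, -3.82983671e-05]), 'tool_pos': array([0.20862819, 0.58847163, 0.23004217]), 'tool_rot': array([-3.09269433e-04,  1.69595283e-01,  9.85513240e-01, -9.98782312e-04]), 'contact_force': array([-0.41955012,  0.63797354,  0.0528675 ]), 'ft_torque': array([-0.02358945,  0.08408085,  0.00517232]), 'grasp_force': 0.0, 'gripper_width': 0.9977820854845868}
scene {'mtx': array([[470.85615192,   0.        , 255.8036057 ],
       [  0.        , 470.85615192, 194.84643857],
       [  0.        ,   0.        ,   1.        ]]), 'world_to_cam': array([[ 0.77154013, -0.63613254,  0.0078236 , -0.53972344],
       [-0.3184116 , -0.39677709, -0.86091927,  0.14700977],
       [ 0.55076299,  0.66174264, -0.50868143,  0.79589649],
       [ 0.        ,  0.        ,  0.        ,  1.        ]])}
top {'mtx': array([[390.68785843,   0.        , 252.36548162],
       [  0.        , 390.68785843, 201.84409374],
       [  0.        ,   0.        ,   1.        ]]), 'world_to_cam': array([[ 0.05974521, -0.9981846 ,  0.00761657, -0.22942653],
       [-0.97181035, -0.05990654, -0.22802597,  0.53640352],
       [ 0.22806829,  0.0062216 , -0.97362526,  0.81372362],
       [ 0.        ,  0.        ,  0.        ,  1.        ]])}
```

View pics/scene0.png

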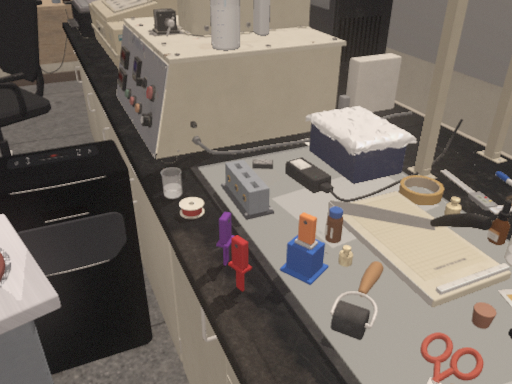

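View pics/top0.png

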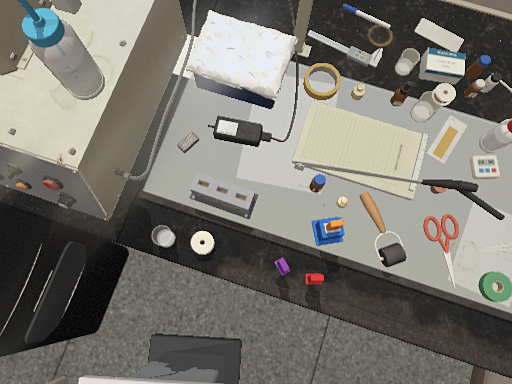

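Scene: the orange feeler stands in the blue stand (scene 307,230; top 333,226). The clamp block is at scene (246,188), top (223,193). Look-alikes: red (scene 240,262; top 314,279) and purple (scene 226,235; top 282,266). I choose the orange one and check it in a close crop.

```bash
cat > h.py <<'E'
from plant import manip
import cv2,numpy as np
def ray(m,uv,fish=False):
    K=m["mtx"];T=m["world_to_cam"];uv=np.atleast_2d(np.asarray(uv,float))
    q=np.c_[(uv[:,0]-K[0,2])/K[0,0],(uv[:,1]-K[1,2])/K[1,1]]
    if fish:
        r=np.linalg.norm(q,axis=1)[:,None]; q3=np.c_[q/np.maximum(r,1e-9)*np.sin(r),np.cos(r)]
    else: q3=np.c_[q,np.ones(len(q))]
    return -T[:3,:3].T@T[:3,3], q3@T[:3,:3]
def plane(m,uv,z,fish=False):
    o,d=ray(m,uv,fish); return o+d*((z-o[2])/d[:,2])[:,None]
def proj(m,P,fish=False):
    K=m["mtx"];T=m["world_to_cam"];c=np.atleast_2d(P)@T[:3,:3].T+T[:3,3]
    if fish:
        rho=np.linalg.norm(c[:,:2],axis=1);s=(np.arctan2(rho,c[:,2])/np.maximum(rho,1e-9))[:,None]*c[:,:2]
    else: s=c[:,:2]/c[:,2:]
    return s*[K[0,0],K[1,1]]+K[:2,2]
def depthpts(m,d):
    v,u=np.mgrid[:d.shape[0],:d.shape[1]];K=m["mtx"];T=m["world_to_cam"]
    c=np.stack([(u-K[0,2])/K[0,0]*d,(v-K[1,2])/K[1,1]*d,d],-1)
    return (c-T[:3,3])@T[:3,:3]
def big(m):
    n,l,s,c=cv2.connectedComponentsWithStats(m.astype(np.uint8)); return l==1+np.argmax(s[1:,4])
E
python3 - <<'E'
from h import *
a=[]
for n,(u,v) in (("scene",(275,215)),("top",(290,215))):
    f=np.load(f"/tmp/{n}0.npz");p,d=f["p"],f["d"];m=manip.camera_model(n);W=depthpts(m,d)
    h=cv2.cvtColor(p,cv2.COLOR_RGB2HSV).astype(int);H,S,V=h[...,0],h[...,1],h[...,2]
    box=np.zeros(H.shape,bool);box[150:300,180:400]=1
    for nm,mk in (("orange",(H>4)&(H<18)&(S>150)&(V>130)),("blue",(H>105)&(H<125)&(S>140)&(V>60)),("red",((H<4)|(H>175))&(S>180)&(V>120)),("purple",(H>130)&(H<155)&(S>120))):
        mk=big(mk&box); P=W[mk&(d>0)]; zt=np.percentile(P[:,2],97)
        T=P[P[:,2]>zt-.006]
        print(n,nm,mk.sum(),zt.round(3),"top ctr",((T.max(0)+T.min(0))/2).round(4),"mean",T.mean(0).round(4),"angle",cv2.minAreaRect((T[:,:2]*1000).astype(np.float32)))
    if n=="top":
        mk=np.zeros(H.shape,bool);mk[165:222,180:265]=1
        mk&=(W[...,2]>.052)&(W[...,2]<.07)
        P=W[big(mk)];print("block",P.mean(0),cv2.minAreaRect((P[:,:2]*1000).astype(np.float32)))
    a.append(cv2.resize(p[v-35:v+75,u-75:u+75] if n=="scene" else p[v-60:v+75,u-120:u+60],(400,300)))
cv2.imwrite("pics/crop1.png",np.hstack(a)[:,:,::-1])
E
```

```text
scene orange 334 0.117 top ctr [ 0.4986 -0.3748  0.1151] mean [ 0.4959 -0.3761  0.1152] angle ((495.5323181152344, -376.0809326171875), (9.019805908203125, 25.050689697265625), 30.646507263183594)
scene blue 256 0.015 top ctr [ 0.5001 -0.3779  0.0147] mean [ 0.4855 -0.3845  0.013 ] angle ((499.7421875, -373.4625549316406), (59.69865798950195, 61.46933364868164), 12.465553283691406)
scene red 3 0.009 top ctr [ 0.3871 -0.3434  0.0067] mean [ 0.3867 -0.3435  0.0073] angle ((387.1744689941406, -343.6813049316406), (3.5200307369232178, 3.0119991302490234), 80.65322875976562)
scene purple 148 0.069 top ctr [ 0.4024 -0.2775  0.0673] mean [ 0.4012 -0.2773  0.067 ] angle ((402.3540954589844, -277.59210205078125), (6.212312698364258, 12.091350555419922), 88.27941131591797)
top orange 104 0.121 top ctr [ 0.5019 -0.3739  0.1191] mean [ 0.5016 -0.3734  0.1184] angle ((502.3350524902344, -373.7367858886719), (11.7899751663208, 26.237531661987305), 12.450828552246094)
top blue 488 0.066 top ctr [ 0.5028 -0.3734  0.0641] mean [ 0.5002 -0.3696  0.0639] angle ((503.2328796386719, -373.6278991699219), (40.25380325317383, 49.00721740722656), 13.064778327941895)
top red 136 0.105 top ctr [ 0.3902 -0.3385  0.1032] mean [ 0.3903 -0.34    0.1035] angle ((390.2505798339844, -338.6054382324219), (12.147334098815918, 25.268726348876953), 3.374648332595825)
top purple 173 0.106 top ctr [ 0.4117 -0.2697  0.1031] mean [ 0.4122 -0.2692  0.1029] angle ((412.408935546875, -269.19781494140625), (27.52463722229004, 13.092195510864258), 32.78901672363281)
block [ 0.57075825 -0.12737011  0.06625647] ((571.9279174804688, -126.75891876220703), (140.16802978515625, 45.66572952270508), 73.7289047241211)
```

View pics/crop1.png

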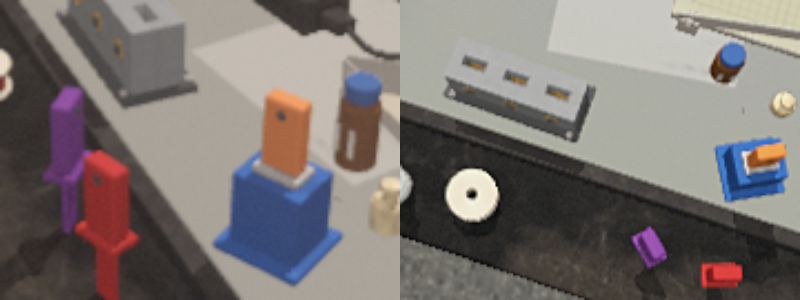

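The crop confirms it: the orange-handled feeler with its steel flange stands in the blue stand. The red and purple look-alikes stand loose in front. Next I check that the path is clear.

```bash
python3 - <<'E'
from h import *
a=np.array([.209,.589]);
for n in ("scene","top"):
    f=np.load(f"/tmp/{n}0.npz");m=manip.camera_model(n);W=depthpts(m,f["d"])
    P=W[(f["d"]>0)&(W[...,2]>.1)]
    for b in ([.47,-.27],[.40,0.]):
        b=np.array(b);t=np.clip((P[:,:2]-a)@(b-a)/((b-a)@(b-a)),0,1);D=np.linalg.norm(P[:,:2]-a-t[:,None]*(b-a),axis=1)
        i=np.argsort(D)[:2000:200];print(n,b,np.c_[D[i],P[i]].round(3).tolist())
s=manip.state();from scipy.spatial.transform import Rotation as R
q=s["tool_rot"];M=R.from_quat([*q[1:],q[0]]).as_matrix();print(M.round(3))
print("to view pose cm",(M.T@(np.array([.47,-.27,.30])-s["tool_pos"])*100).round(2))
print(manip.camera_model("wrist"))
E
```

```text
scene [ 0.47 -0.27] [[0.045, 0.419, -0.256, 0.102], [0.106, 0.384, -0.332, 0.104], [0.121, 0.508, -0.385, 0.113], [0.166, 0.524, 0.124, 0.121], [0.172, 0.531, 0.123, 0.115], [0.177, 0.538, 0.118, 0.236], [0.181, 0.542, 0.115, 0.112], [0.185, 0.546, 0.116, 0.108], [0.188, 0.54, 0.147, 0.22], [0.191, 0.552, 0.118, 0.144]]
scene [0.4 0. ] [[0.14, 0.506, 0.128, 0.104], [0.157, 0.52, 0.138, 0.152], [0.163, 0.525, 0.141, 0.162], [0.167, 0.523, 0.165, 0.139], [0.171, 0.524, 0.173, 0.136], [0.175, 0.545, 0.118, 0.179], [0.178, 0.55, 0.116, 0.19], [0.182, 0.54, 0.157, 0.217], [0.185, 0.532, 0.193, 0.174], [0.188, 0.562, 0.112, 0.228]]
top [ 0.47 -0.27] [[0.041, 0.425, -0.263, 0.101], [0.108, 0.384, -0.335, 0.102], [0.166, 0.52, 0.136, 0.135], [0.173, 0.532, 0.12, 0.164], [0.178, 0.527, 0.154, 0.145], [0.182, 0.519, 0.194, 0.116], [0.185, 0.546, 0.115, 0.188], [0.188, 0.55, 0.114, 0.155], [0.191, 0.552, 0.12, 0.267], [0.194, 0.548, 0.141, 0.246]]
top [0.4 0. ] [[0.142, 0.509, 0.126, 0.102], [0.16, 0.528, 0.121, 0.122], [0.165, 0.529, 0.137, 0.171], [0.17, 0.535, 0.134, 0.195], [0.173, 0.545, 0.116, 0.103], [0.176, 0.54, 0.139, 0.216], [0.18, 0.552, 0.114, 0.148], [0.183, 0.555, 0.114, 0.106], [0.186, 0.533, 0.192, 0.13], [0.188, 0.561, 0.113, 0.159]]
[[-0.942  0.334 -0.001]
 [ 0.334  0.942 -0.002]
 [ 0.    -0.002 -1.   ]]
to view pose cm [-53.33 -72.2   -6.86]
{'mtx': array([[297.31863964,   0.        , 251.90229701],
       [  0.        , 297.31863964, 191.86057803],
       [  0.        ,   0.        ,   1.        ]]), 'world_to_cam': array([[ 0.33456405,  0.94237052, -0.00216606, -0.62355467],
       [ 0.90520285, -0.32072776,  0.27882163, -0.03440829],
       [ 0.26205857, -0.09524442, -0.96034046,  0.37892539],
       [ 0.        ,  0.        ,  0.        ,  1.        ]])}
```

```bash
R='x'
python3 -m crank '[{"x":-2.6,"y":-3.6,"z":-0.4},{"x":-2.6,"y":-3.6,"z":-0.4},{"x":-2.6,"y":-3.6,"z":-0.4},{"x":-2.6,"y":-3.6,"z":-0.4},{"x":-2.6,"y":-3.6,"z":-0.4}]' 100
python3 -m crank '[{"x":-2.6,"y":-3.6,"z":-0.4},{"x":-2.6,"y":-3.6,"z":-0.4},{"x":-2.6,"y":-3.6,"z":-0.4},{"x":-2.6,"y":-3.6,"z":-0.4},{"x":-2.6,"y":-3.6,"z":-0.4}]' 100
python3 -m crank '[{"x":-2.7,"y":-3.6,"z":-0.3},{"x":-2.7,"y":-3.6,"z":-0.3},{"x":-2.7,"y":-3.6,"z":-0.3},{"x":-2.7,"y":-3.6,"z":-0.3},{"x":-2.7,"y":-3.6,"z":-0.3}]' 
python3 -m crank '[{"x":-2.7,"y":-3.6,"z":-0.3},{"x":-2.7,"y":-3.6,"z":-0.3},{"x":-2.7,"y":-3.6,"z":-0.3},{"x":-2.7,"y":-3.6,"z":-0.3},{"x":-2.7,"y":-3.6,"z":-0.3}]' 
python3 -m crank '[{"turn":0.14},{"turn":0.14},{"turn":0.14},{"turn":0.14},{"turn":0.14}]'
python3 -m crank '[{"turn":0.14},{"turn":0.14},{"turn":0.03},{}]'
python3 - <<'E'
from h import *
m=manip.camera_model("wrist");s=manip.state()
p,d=manip.grab_frame("wrist");cv2.imwrite("pics/w1.png",p[:,:,::-1]);np.savez("/tmp/w1.npz",p=p,d=d,**m)
T=m["world_to_cam"];print(s["tool_pos"],-T[:3,:3].T@T[:3,3],T[2,:3])
E
```

```text
[0.20863004 0.58854256 0.23012801] [0.14046481 0.61267437 0.3721405 ] [ 0.26205857 -0.09524442 -0.96034046]schema error: expected keys x, y, z, turn
schema error: expected keys x, y, z, turn
schema error: expected keys x, y, z, turn
schema error: expected keys x, y, z, turn
schema error: expected keys x, y, z, turn
schema error: expected keys x, y, z, turn
```

View pics/w1.png

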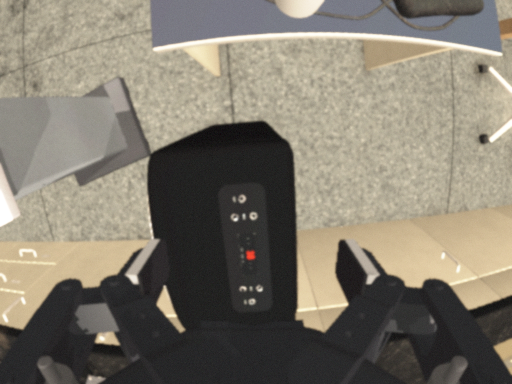

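All four keys are required, so nothing moved. The picture shows only the floor under the start pose.

```bash
python3 -m crank '[{"x":-2.6,"y":-3.6,"z":-0.4,"turn":0},{"x":-2.6,"y":-3.6,"z":-0.4,"turn":0},{"x":-2.6,"y":-3.6,"z":-0.4,"turn":0},{"x":-2.6,"y":-3.6,"z":-0.4,"turn":0},{"x":-2.6,"y":-3.6,"z":-0.4,"turn":0}]' 100
python3 -m crank '[{"x":-2.6,"y":-3.6,"z":-0.4,"turn":0},{"x":-2.6,"y":-3.6,"z":-0.4,"turn":0},{"x":-2.6,"y":-3.6,"z":-0.4,"turn":0},{"x":-2.6,"y":-3.6,"z":-0.4,"turn":0},{"x":-2.6,"y":-3.6,"z":-0.4,"turn":0}]'
python3 -m crank '[{"x":-2.7,"y":-3.6,"z":-0.3,"turn":0},{"x":-2.7,"y":-3.6,"z":-0.3,"turn":0},{"x":-2.7,"y":-3.6,"z":-0.3,"turn":0},{"x":-2.7,"y":-3.6,"z":-0.3,"turn":0},{"x":-2.7,"y":-3.6,"z":-0.3,"turn":0}]'
python3 -m crank '[{"x":-2.7,"y":-3.6,"z":-0.3,"turn":0},{"x":-2.7,"y":-3.6,"z":-0.3,"turn":0},{"x":-2.7,"y":-3.6,"z":-0.3,"turn":0},{"x":-2.7,"y":-3.6,"z":-0.3,"turn":0},{"x":-2.7,"y":-3.6,"z":-0.3,"turn":0}]'
python3 -m crank '[{"x":0,"y":0,"z":0,"turn":0.14},{"x":0,"y":0,"z":0,"turn":0.14},{"x":0,"y":0,"z":0,"turn":0.14},{"x":0,"y":0,"z":0,"turn":0.14},{"x":0,"y":0,"z":0,"turn":0.14}]'
python3 -m crank '[{"x":0,"y":0,"z":0,"turn":0.14},{"x":0,"y":0,"z":0,"turn":0.14},{"x":0,"y":0,"z":0,"turn":0.03},{"x":0,"y":0,"z":0,"turn":0}]'
python3 - <<'E'
from h import *
m=manip.camera_model("wrist");s=manip.state()
p,d=manip.grab_frame("wrist");cv2.imwrite("pics/w2.png",p[:,:,::-1]);np.savez("/tmp/w2.npz",p=p,d=d,**m)
T=m["world_to_cam"];print(s["tool_pos"],s["tool_rot"],-T[:3,:3].T@T[:3,3],T[2,:3])
E
```

```text
time: 0.65
tool_pos: [0.2712, 0.3742, 0.251]
tool_rot: [-0.0, 0.169, 0.986, -0.0]
contact_force: [0.2, 0.4, 0.9]
gripper_width: 1.001
grasp_force: 0.0
time: 1.15
tool_pos: [0.3335, 0.1612, 0.2713]
tool_rot: [0.0, 0.169, 0.986, 0.0]
contact_force: [0.7, 0.3, -0.4]
gripper_width: 0.997
grasp_force: 0.0
time: 1.65
tool_pos: [0.4007, -0.0539, 0.2863]
tool_rot: [0.0, 0.17, 0.985, 0.0]
contact_force: [1.5, -0.2, 0.2]
gripper_width: 1.001
grasp_force: 0.0
time: 2.15
tool_pos: [0.4678, -0.2686, 0.301]
tool_rot: [-0.0, 0.17, 0.985, 0.0]
contact_force: [0.4, 0.5, 0.4]
gripper_width: 0.998
grasp_force: 0.0
time: 2.65
tool_pos: [0.4676, -0.2667, 0.3008]
tool_rot: [-0.0, 0.5, 0.866, 0.0]
contact_force: [0.1, -0.8, -0.9]
gripper_width: 1.001
grasp_force: 0.0
time: 3.05
tool_pos: [0.4676, -0.2666, 0.3009]
tool_rot: [-0.0, 0.625, 0.781, -0.0]
contact_force: [0.4, -0.4, -0.2]
gripper_width: 0.999
grasp_force: 0.0
[ 0.46757584 -0.26658899  0.30087432] [-3.62965436e-04  6.25154520e-01  7.80500925e-01 -2.28794664e-05] [ 0.45069465 -0.19727857  0.44287541] [ 0.06022377 -0.27218056 -0.96035975]
```

View pics/w2.png

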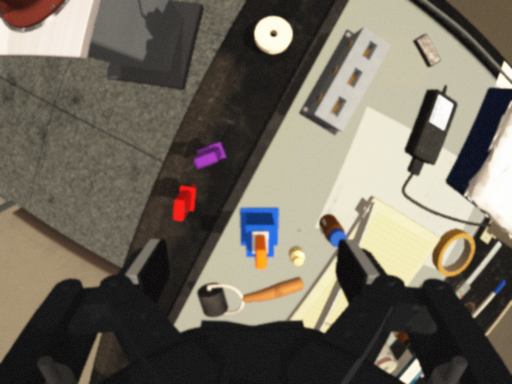

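Wrist view: feeler at (261,248) in the stand (260,225), clamp slots at (366,48), (354,77) and (340,106), red and purple look-alikes at (184,203) and (210,155), vial at (332,230), weight at (297,257). I measure from this.

```bash
cat >> h.py <<'E'
def wpts(m,d):
    v,u=np.mgrid[:d.shape[0],:d.shape[1]];o,r=ray(m,np.c_[u.ravel(),v.ravel()],True)
    T=m["world_to_cam"];zc=r@T[2,:3]
    return (o+r*(d.ravel()/zc)[:,None]).reshape(*d.shape,3)
def measure(f,tops=True):
    p,d=f["p"],f["d"];W=wpts(f,d);Z=W[...,2]
    h=cv2.cvtColor(p,cv2.COLOR_RGB2HSV).astype(int);H,S,V=h[...,0],h[...,1],h[...,2]
    yy,xx=np.mgrid[:384,:512];near=lambda c,r:(np.hypot(W[...,0]-c[0],W[...,1]-c[1])<r)&(d>0)
    def rect(mk,z,nm):
        c,_=cv2.findContours(big(mk).astype(np.uint8),cv2.RETR_EXTERNAL,cv2.CHAIN_APPROX_NONE);c=max(c,key=cv2.contourArea)[:,0]
        P=plane(f,c,z,True)[:,:2]*1000;r=cv2.minAreaRect(P.astype(np.float32));print(nm,len(c),np.round(r[0],1),np.round(r[1],1),round(r[2],1));return P
    if tops:
        o=near((.502,-.374),.05)&(H>4)&(H<18)&(S>150);zt=np.percentile(Z[o],95);print("handle top",zt)
        rect(o&(Z>zt-.006),zt,"handle")
        b=near((.502,-.374),.06)&(H>100)&(H<128)&(S>120);print("stand z",np.percentile(Z[b],[50,90]));
    blk=near((.571,-.127),.09)&(Z>.052)&(Z<.075);print("block z",np.median(Z[blk]));rect(blk,.06,"block")
    # slots: brown/dark pixels inside the block top
    g=cv2.morphologyEx(blk.astype(np.uint8),cv2.MORPH_CLOSE,np.ones((25,25)))>0
    g=cv2.erode(g.astype(np.uint8),np.ones((5,5)))>0
    s=g&((S>70)|(V<95)|(Z<.052))
    n,l,st,c=cv2.connectedComponentsWithStats(s.astype(np.uint8))
    for i in range(1,n):
        if st[i,4]>25: print("px",c[i].round(1),st[i,4]);rect(l==i,.06,"slot")
E
python3 - <<'E'
from h import *
measure(np.load("/tmp/w2.npz"))
E
```

```text
handle top 0.11838888687980095
handle 91 [ 500.8 -370.9] [12.4 27.3] 12.9
stand z [0.04055202 0.06333106]
block z 0.06659867414289311
block 242 [ 570.  -123.9] [143.9  48.5] 73.8
px [368.3  50. ] 62
slot 30 [582.9 -80. ] [22.9  5.9] 70.8
px [353.2  77.2] 67
slot 32 [ 570.  -123.5] [21.7  6.6] 71.1
px [337.1 105.6] 70
slot 34 [ 557.6 -167.3] [22.   6.3] 69.8
```

```bash
python3 - <<'E'
from h import *
f=np.load("/tmp/w2.npz");W=wpts(f,f["d"])
for n,(u,v) in dict(mat1=(300,170),mat2=(345,140),mat3=(390,60),foot=(308,112),counter=(235,180),counter2=(285,80),paper=(380,150)).items(): print(n,W[v-2:v+3,u-2:u+3].reshape(-1,3).mean(0).round(4))
for n,pts in dict(top=((290,150),(260,250),(380,200)),scene=((280,240),(230,160),(320,190))).items():
    g=np.load(f"/tmp/{n}0.npz");V=depthpts(manip.camera_model(n),g["d"])
    for u,v in pts: print(n,V[v-1:v+2,u-1:u+2].reshape(-1,3).mean(0).round(4))
E
```

```text
mat1 [ 0.5414 -0.2714  0.0069]
mat2 [ 0.5921 -0.2098  0.0241]
mat3 [ 0.6403 -0.0669  0.0065]
foot [ 0.5289 -0.1844  0.022 ]
counter [ 0.449  -0.3098  0.0005]
counter2 [ 0.4887 -0.1454 -0.0008]
paper [ 0.6597 -0.2101  0.0067]
top [ 0.6988 -0.2809  0.0084]
top [ 0.4495 -0.2208  0.0005]
top [ 0.5857 -0.5014  0.0074]
scene [ 0.5258 -0.2829  0.007 ]
scene [0.6593 0.054  0.0046]
scene [ 0.7183 -0.2026  0.011 ]
```

The mat is about 6.5 mm thick, so the stand's top is at about 0.0625 and the block's top at about 0.0665. I move over the feeler and measure it again close up.

```bash
python3 -m crank '[{"x":-3.5,"y":0.3,"z":2.5,"turn":0},{"x":-3.5,"y":0.3,"z":2.5,"turn":0},{"x":-3,"y":0.3,"z":2.5,"turn":0},{"x":-1,"y":0.1,"z":2.5,"turn":0},{"x":0,"y":0,"z":0,"turn":0}]' 100 | head -3
python3 -m crank '[{"x":0,"y":0,"z":0,"turn":0},{"x":0,"y":0,"z":0,"turn":0}]' | head -3
python3 - <<'E'
from h import *
m=manip.camera_model("wrist");s=manip.state()
p,d=manip.grab_frame("wrist");cv2.imwrite("pics/w3.png",p[:,:,::-1]);np.savez("/tmp/w3.npz",p=p,d=d,**m)
print(s["tool_pos"],s["tool_rot"]);f=np.load("/tmp/w3.npz")
W=wpts(f,d);Z=W[...,2];h=cv2.cvtColor(p,cv2.COLOR_RGB2HSV).astype(int);H,S,V=h[...,0],h[...,1],h[...,2]
o=big((H>4)&(H<18)&(S>150)&(np.hypot(W[...,0]-.502,W[...,1]+.373)<.04))
zt=np.percentile(Z[o],95);print(zt,o.sum())
t=big(o&(Z>zt-.004));c,_=cv2.findContours(t.astype(np.uint8),0,1);P=plane(f,np.vstack(c)[:,0],.119,True)[:,:2]*1000
r=cv2.minAreaRect(P.astype(np.float32));print(r, np.argwhere(t).mean(0))
print("TCP px",proj(f,s["tool_pos"],True))
M=cv2.Rodrigues(np.zeros(3))[0]
E
```

```text
time: 3.6
tool_pos: [0.4995, -0.3713, 0.1959]
tool_rot: [-0.005, 0.626, 0.78, 0.0]
time: 3.8
tool_pos: [0.5022, -0.3718, 0.2034]
tool_rot: [0.001, 0.625, 0.781, -0.0]
[ 0.50215438 -0.37177459  0.20343472] [ 1.38146954e-03  6.24880245e-01  7.80719393e-01 -3.73527493e-05]
0.11851081468748288 468
((500.72332763671875, -371.18890380859375), (12.944070816040039, 26.7572021484375), 12.595813751220703) [196.83841463 250.24695122]
TCP px [[254.68206225 246.27552224]]
```

View pics/w3.png

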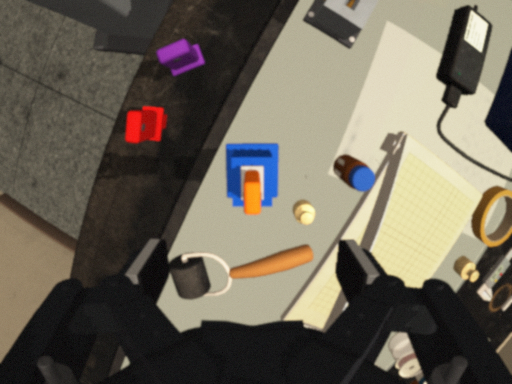

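The handle's top is at (250,197), just above the TCP pixel at (255,246), and the fingers straddle it evenly. Vial, weight and roller stay outside the half-closed fingers.

```bash
python3 -m crank '[{"x":0.1,"y":-0.1,"z":1,"turn":0},{"x":0,"y":0,"z":1.5,"turn":0},{"x":0,"y":0,"z":2,"turn":0},{"x":0,"y":0,"z":2,"turn":0},{"x":0,"y":0,"z":2,"turn":0}]' 50
python3 -m crank '[{"x":0,"y":0,"z":2,"turn":0},{"x":0,"y":0,"z":1,"turn":0},{"x":0,"y":0,"z":0.5,"turn":0},{"x":0,"y":0,"z":0,"turn":0},{"x":0,"y":0,"z":0,"turn":0}]'
python3 - <<'E'
from h import *
print({k:v for k,v in manip.state().items() if k in("tool_pos","tool_rot","contact_force","ft_torque")})
E
```

```text
time: 4.35
tool_pos: [0.4998, -0.3704, 0.1144]
tool_rot: [-0.001, 0.625, 0.781, 0.0]
contact_force: [-0.5, -0.3, -0.5]
gripper_width: 0.5
grasp_force: 0.0
time: 4.85
tool_pos: [0.5008, -0.3715, 0.0823]
tool_rot: [0.001, 0.625, 0.78, -0.0]
contact_force: [0.2, 0.9, 0.3]
gripper_width: 0.5
grasp_force: 0.0
{'tool_pos': array([ 0.50084272, -0.37152935,  0.08226753]), 'tool_rot': array([ 8.14775552e-04,  6.25160854e-01,  7.80495507e-01, -8.23627588e-05]), 'contact_force': array([0.23249601, 0.89315547, 0.31877775]), 'ft_torque': array([ 0.05510427, -0.04208462,  0.04678862])}
```

```bash
python3 -m crank '[{"x":0,"y":0,"z":0.4,"turn":0},{"x":0,"y":0,"z":0,"turn":0},{"x":0,"y":0,"z":0,"turn":0}]'
python3 -m crank '[{"x":0,"y":0,"z":0,"turn":0},{"x":0,"y":0,"z":0,"turn":0},{"x":0,"y":0,"z":0,"turn":0},{"x":0,"y":0,"z":0,"turn":0},{"x":0,"y":0,"z":0,"turn":0}]' 0
python3 -m crank '[{"x":0,"y":0,"z":0,"turn":0},{"x":0,"y":0,"z":0,"turn":0},{"x":0,"y":0,"z":0,"turn":0}]'
python3 -m crank '[{"x":0,"y":0,"z":-0.5,"turn":0},{"x":0,"y":0,"z":-1,"turn":0},{"x":0,"y":0,"z":-1.5,"turn":0},{"x":0,"y":0,"z":-1.5,"turn":0},{"x":0,"y":0,"z":-1.5,"turn":0}]'
python3 -m crank '[{"x":0,"y":0,"z":-1.5,"turn":0},{"x":0,"y":0,"z":-1.5,"turn":0},{"x":0,"y":0,"z":-0.5,"turn":0},{"x":0,"y":0,"z":0,"turn":0}]'
python3 - <<'E'
from h import *
measure(np.load("/tmp/w2.npz"),False)
E
sed -i 's/,\.06,"block"/,.0665,"block"/; s/l==i,\.06,/l==i,.0665,/' h.py; python3 -c "
from h import *
measure(np.load('/tmp/w2.npz'),False)"
```

```text
time: 5.15
tool_pos: [0.5004, -0.3712, 0.0776]
tool_rot: [0.0, 0.625, 0.78, -0.0]
contact_force: [0.3, -0.6, 0.1]
gripper_width: 0.503
grasp_force: 0.0
time: 5.65
tool_pos: [0.5005, -0.3712, 0.0775]
tool_rot: [0.0, 0.625, 0.78, 0.0]
contact_force: [0.1, -0.1, 1.0]
gripper_width: 0.154
grasp_force: 58.5
time: 5.95
tool_pos: [0.5005, -0.3712, 0.0775]
tool_rot: [0.0, 0.625, 0.78, 0.0]
contact_force: [0.5, 0.7, 1.5]
gripper_width: 0.155
grasp_force: 58.5
time: 6.45
tool_pos: [0.5001, -0.3716, 0.1395]
tool_rot: [0.0, 0.625, 0.78, -0.001]
contact_force: [-0.3, 0.2, -1.8]
gripper_width: 0.155
grasp_force: 59.0
time: 6.85
tool_pos: [0.5007, -0.3717, 0.1739]
tool_rot: [0.001, 0.625, 0.78, -0.0]
contact_force: [0.2, 0.9, -0.8]
gripper_width: 0.151
grasp_force: 59.0
block z 0.06659867414289311
block 242 [ 570.  -123.9] [143.9  48.5] 73.8
px [368.3  50. ] 62
slot 30 [582.9 -80. ] [22.9  5.9] 70.8
px [353.2  77.2] 67
slot 32 [ 570.  -123.5] [21.7  6.6] 71.1
px [337.1 105.6] 70
slot 34 [ 557.6 -167.3] [22.   6.3] 69.8
block z 0.06659867414289311
block 242 [ 568.  -125.1] [141.5  47.7] 73.8
px [368.3  50. ] 62
slot 30 [580.7 -82. ] [22.5  5.8] 70.8
px [353.2  77.2] 67
slot 32 [ 568.  -124.7] [21.3  6.5] 71.1
px [337.1 105.6] 70
slot 34 [ 555.8 -167.8] [21.6  6.2] 69.8
```

Held: opening 0.15, grip 59 N, and no side force at the grasp. I carry it to beside slot 3, turn to the block's yaw and look closely.

```bash
python3 -m crank '[{"x":3,"y":1.5,"z":-1,"turn":0},{"x":3.8,"y":2,"z":-1,"turn":0},{"x":3.8,"y":2,"z":0,"turn":0},{"x":3,"y":1.6,"z":0,"turn":0},{"x":1.6,"y":0.8,"z":0,"turn":0.1}]'
python3 -m crank '[{"x":0,"y":0,"z":0,"turn":0.14},{"x":0,"y":0,"z":0,"turn":0.14},{"x":0,"y":0,"z":0,"turn":0.12},{"x":0,"y":0,"z":0,"turn":0},{"x":0,"y":0,"z":0,"turn":0}]'
python3 - <<'E'
from h import *
m=manip.camera_model("wrist");s=manip.state()
p,d=manip.grab_frame("wrist");cv2.imwrite("pics/w4.png",p[:,:,::-1]);np.savez("/tmp/w4.npz",p=p,d=d,**m)
print(s["tool_pos"],s["tool_rot"]);f=np.load("/tmp/w4.npz");measure(f,False)
tip=s["tool_pos"]-[0,0,.063];print("tip px",proj(f,tip,True),proj(f,s["tool_pos"]-[0,0,.015],True))
E
```

```text
time: 7.35
tool_pos: [0.5441, -0.2027, 0.1911]
tool_rot: [-0.001, 0.664, 0.748, -0.0]
contact_force: [-0.2, -0.5, -0.6]
gripper_width: 0.156
grasp_force: 59.0
time: 7.85
tool_pos: [0.5438, -0.2053, 0.1914]
tool_rot: [-0.001, 0.798, 0.603, -0.0]
contact_force: [0.1, 0.3, -0.8]
gripper_width: 0.158
grasp_force: 59.0
[ 0.54383678 -0.20533556  0.19144053] [-7.01443190e-04  7.98115595e-01  6.02503846e-01 -3.46585017e-04]
block z 0.06671904204638002
block 397 [ 569.5 -124.8] [139.6  44.4] 73.8
px [257.3  43.1] 168
slot 57 [582.8 -82. ] [21.7  7.1] 74.1
px [256.7  91.8] 186
slot 60 [ 569.9 -124.1] [20.7  7. ] 74.1
px [256.4 141. ] 167
slot 52 [ 557.3 -167. ] [20.   6.3] 74.1
tip px [[254.13389681 206.39184338]] [[254.59329129 233.43343733]]
```

View pics/w4.png

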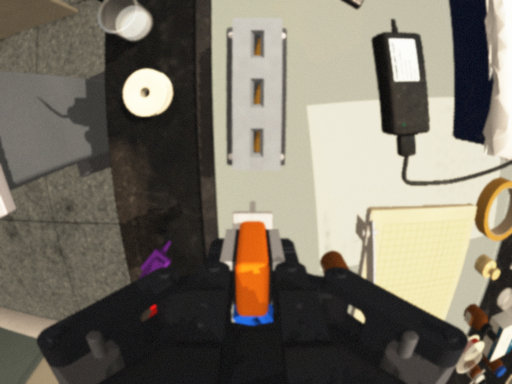

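The three slots are at (257,43), (257,92) and (256,141). The flange is at (252,219) and the blade tip at about (252,206). I measure where the blade really sits relative to the tool.

```bash
python3 - <<'E'
from h import *
f=np.load("/tmp/w4.npz");p=f["p"].astype(int);d=f["d"];W=wpts(f,d)
print(p[200:232:2,252].tolist())
g=p.sum(2)
for v in (203,205,207,209): print(v,g[v,244:262].tolist())
for v in (216,219,222): print(v,g[v,226:282].tolist())
tcp=np.array([.54384,-.20534]);a=np.deg2rad(-16.2);Y=np.array([np.cos(a),np.sin(a)]);X=np.array([-np.sin(a),np.cos(a)])
fl=big((g>480)&(np.mgrid[:384,:512][0]>200)&(np.mgrid[:384,:512][0]<232)&(np.abs(np.mgrid[:384,:512][1]-252)<30))
P=W[fl&(d>0)];print("flange",fl.sum(),P[:,2].mean(),(P[:,:2]-tcp)@Y*1000 @np.ones(len(P))/len(P),np.percentile((P[:,:2]-tcp)@Y*1000,[2,98]),np.percentile((P[:,:2]-tcp)@X*1000,[2,98]))
h=cv2.cvtColor(f["p"],cv2.COLOR_RGB2HSV).astype(int);o=big((h[...,0]>4)&(h[...,0]<18)&(h[...,1]>150)&(np.hypot(W[...,0]-tcp[0],W[...,1]-tcp[1])<.05))&(d>0)
P=W[o&(W[...,2]>.228)];print("handle",len(P),P[:,2].max(),np.percentile((P[:,:2]-tcp)@Y*1000,[2,50,98]),np.percentile((P[:,:2]-tcp)@X*1000,[2,98]))
E
```

```text
[[189, 182, 159], [169, 156, 142], [164, 152, 136], [161, 150, 135], [160, 150, 135], [158, 147, 133], [175, 161, 148], [236, 227, 210], [245, 237, 226], [244, 237, 226], [239, 213, 185], [223, 114, 56], [223, 100, 19], [224, 96, 17], [224, 98, 17], [226, 97, 20]]
203 [573, 573, 571, 573, 555, 533, 490, 454, 450, 448, 472, 508, 544, 570, 567, 564, 569, 572]
205 [573, 572, 573, 570, 555, 526, 483, 453, 452, 450, 472, 512, 551, 567, 571, 578, 570, 574]
207 [583, 571, 562, 568, 552, 515, 481, 461, 445, 444, 463, 504, 548, 567, 571, 565, 582, 569]
209 [571, 566, 557, 563, 551, 522, 476, 448, 450, 452, 475, 502, 544, 566, 566, 571, 569, 563]
216 [573, 572, 571, 577, 570, 567, 577, 633, 686, 698, 701, 702, 708, 713, 716, 717, 722, 715, 718, 719, 718, 719, 715, 712, 708, 706, 708, 711, 711, 714, 715, 712, 713, 713, 713, 710, 711, 712, 709, 712, 715, 712, 715, 715, 714, 697, 645, 588, 576, 572, 561, 572, 573, 566, 566, 574]
219 [566, 566, 574, 567, 571, 559, 574, 631, 683, 700, 700, 702, 711, 710, 715, 718, 714, 716, 715, 711, 707, 704, 703, 698, 695, 694, 694, 695, 701, 701, 700, 696, 700, 701, 708, 710, 713, 714, 713, 711, 714, 717, 716, 717, 713, 693, 640, 583, 573, 569, 578, 570, 566, 563, 576, 575]
222 [570, 577, 572, 569, 572, 563, 555, 591, 639, 670, 667, 649, 625, 620, 614, 590, 536, 485, 444, 419, 403, 396, 403, 395, 402, 403, 393, 401, 393, 395, 396, 401, 403, 417, 441, 493, 532, 597, 676, 702, 713, 714, 712, 718, 710, 689, 634, 582, 570, 570, 572, 573, 572, 569, 574, 572]
flange 1455 0.07226231613197599 -1.2519823829679648 [-35.19541079  32.21616145] [-69.55012687  14.52429364]
handle 1655 0.23372338650266836 [-8.27070443 -1.4248255   5.25442665] [-13.56029537  11.29295484]
```

The blade shows about 1.3 mm to the tool's -y side, so I correct the targets for that. I move over slot 3, the nearest, and descend to just above its mouth.

```bash
python3 -m crank '[{"x":1.5,"y":0.1,"z":0,"turn":0},{"x":1.5,"y":0.15,"z":0,"turn":0},{"x":1,"y":0.1,"z":0,"turn":0},{"x":0,"y":0,"z":1,"turn":0},{"x":0,"y":0,"z":1.5,"turn":0}]'
python3 -m crank '[{"x":0,"y":0,"z":1.5,"turn":0},{"x":0,"y":0,"z":1,"turn":0},{"x":0,"y":0,"z":0.6,"turn":0},{"x":0,"y":0,"z":0,"turn":0},{"x":0,"y":0,"z":0,"turn":0}]'
python3 - <<'E'
from h import *
s=manip.state();print(s["tool_pos"],s["tool_rot"],s["contact_force"])
m=manip.camera_model("wrist");p,d=manip.grab_frame("wrist");np.savez("/tmp/w5.npz",p=p,d=d,**m)
q,_=manip.grab_frame("scene");c=manip.camera_model("scene")
u,v=proj(c,s["tool_pos"]-[0,0,.06])[0].astype(int);print(u,v)
a=cv2.resize(p[110:260,180:330],(400,400),interpolation=cv2.INTER_CUBIC);b=cv2.resize(q[v-45:v+45,u-45:u+45],(400,400),interpolation=cv2.INTER_CUBIC)
cv2.imwrite("pics/w5.png",np.hstack([a,b])[:,:,::-1])
E
```

```text
time: 8.4
tool_pos: [0.5595, -0.1678, 0.1675]
tool_rot: [0.001, 0.798, 0.602, 0.0]
contact_force: [0.3, 0.1, -0.2]
gripper_width: 0.155
grasp_force: 59.0
time: 8.9
tool_pos: [0.5588, -0.1683, 0.1365]
tool_rot: [0.0, 0.799, 0.601, 0.0]
contact_force: [0.0, -0.0, -0.2]
gripper_width: 0.153
grasp_force: 59.0
[ 0.5588199  -0.16833693  0.13649701] [1.60021360e-04 7.98963772e-01 6.01379130e-01 8.34668351e-05] [ 0.03185227 -0.02601582 -0.18150094]
255 180
```

View pics/w5.png

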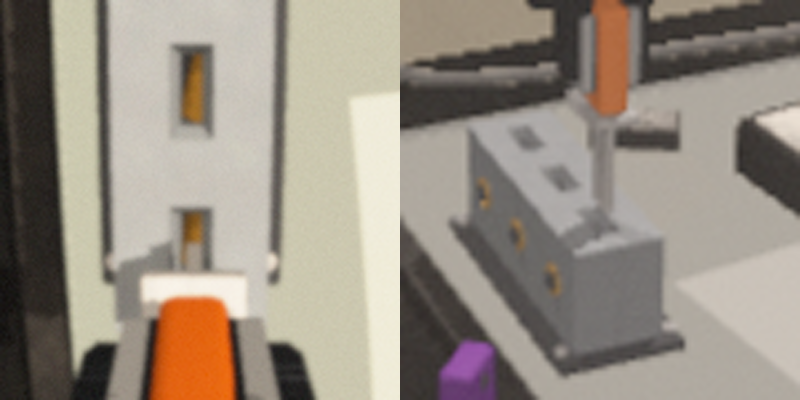

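The blade tip (crop 191,257) sits centred over the slot mouth, which spans columns 172–210. I go in gently now.

```bash
python3 -m crank '[{"x":0,"y":0,"z":0.3,"turn":0},{"x":0,"y":0,"z":0.3,"turn":0},{"x":0,"y":0,"z":0.2,"turn":0},{"x":0,"y":0,"z":0,"turn":0}]' | grep -E "pos|contact"
python3 -m crank '[{"x":0,"y":0,"z":0.2,"turn":0},{"x":0,"y":0,"z":0.1,"turn":0},{"x":0,"y":0,"z":0,"turn":0}]'| grep -E "pos|contact"
python3 -m crank '[{"x":0,"y":0,"z":0.2,"turn":0},{"x":0,"y":0,"z":0.1,"turn":0},{"x":0,"y":0,"z":0,"turn":0}]'| grep -E "pos|contact"
```

```text
tool_pos: [0.5584, -0.1679, 0.1278]
contact_force: [-0.2, 0.8, -0.4]
tool_pos: [0.5586, -0.168, 0.1251]
contact_force: [-0.0, -0.4, -1.6]
tool_pos: [0.5585, -0.168, 0.1221]
contact_force: [-0.7, -0.4, -0.9]
```

```bash
python3 -m crank '[{"x":0,"y":0,"z":0.1,"turn":0},{"x":0,"y":0,"z":0.1,"turn":0},{"x":0,"y":0,"z":0,"turn":0}]' | grep -E "pos|contact"
python3 -m crank '[{"x":0,"y":0,"z":0.1,"turn":0},{"x":0,"y":0,"z":0,"turn":0}]'| grep -E "pos|contact"
python3 -m crank '[{"x":0,"y":0,"z":0.1,"turn":0},{"x":0,"y":0,"z":0,"turn":0}]'| grep -E "pos|contact"
python3 -m crank '[{"x":0,"y":0,"z":0.1,"turn":0},{"x":0,"y":0,"z":0,"turn":0}]'| grep -E "pos|contact"
```

```text
tool_pos: [0.5586, -0.168, 0.1201]
contact_force: [0.2, 0.2, 0.1]
tool_pos: [0.5587, -0.168, 0.1192]
contact_force: [0.4, -0.2, -0.1]
tool_pos: [0.5589, -0.1681, 0.1186]
contact_force: [-0.6, 0.5, 0.1]
tool_pos: [0.5588, -0.1679, 0.1179]
contact_force: [-2.0, 1.8, 2.7]
```

```bash
python3 -m crank '[{"x":0,"y":0,"z":0.1,"turn":0},{"x":0,"y":0,"z":0,"turn":0}]'| grep -E "pos|contact"
```

```text
tool_pos: [0.5583, -0.1678, 0.1166]
contact_force: [-3.4, 2.3, 5.0]
```

```bash
python3 -m crank '[{"x":0,"y":0,"z":0.1,"turn":0},{"x":0,"y":0,"z":0,"turn":0}]'| grep -E "pos|contact"
```

```text
tool_pos: [0.5581, -0.1677, 0.1157]
contact_force: [-4.6, 1.7, 6.4]
```

The push reached 7.2 N and the side force 4.9 N at 14 mm, still climbing, so slot 3 is seized. I draw out and try slot 2.

```bash
python3 -m crank '[{"x":0,"y":0,"z":-0.3,"turn":0},{"x":0,"y":0,"z":-0.8,"turn":0},{"x":0,"y":0,"z":-1,"turn":0},{"x":0,"y":0,"z":-0.6,"turn":0},{"x":0,"y":0,"z":0,"turn":0}]'| grep -E "pos|contact"
python3 -m crank '[{"x":1.2,"y":0,"z":0,"turn":0},{"x":1.8,"y":0,"z":0,"turn":0},{"x":1.5,"y":0,"z":0,"turn":0},{"x":0,"y":0,"z":0,"turn":0},{"x":0,"y":0,"z":0,"turn":0}]'| grep -E "pos|contact|rot"
python3 - <<'E'
from h import *
s=manip.state();print(s["tool_pos"],s["tool_rot"],s["contact_force"])
m=manip.camera_model("wrist");p,d=manip.grab_frame("wrist")
cv2.imwrite("pics/w6.png",cv2.resize(p[110:260,180:330],(400,400),interpolation=cv2.INTER_CUBIC)[:,:,::-1])
E
```

```text
tool_pos: [0.5598, -0.1686, 0.1444]
contact_force: [0.5, 0.1, -1.1]
tool_pos: [0.5711, -0.1243, 0.142]
tool_rot: [-0.0, 0.798, 0.602, -0.0]
contact_force: [-0.5, -0.5, -0.1]
[ 0.57106021 -0.12431915  0.14199748] [-6.31485026e-05  7.98484891e-01  6.02014773e-01 -2.94420235e-04] [-0.5438838  -0.542433   -0.12974551]
```

View pics/w6.png

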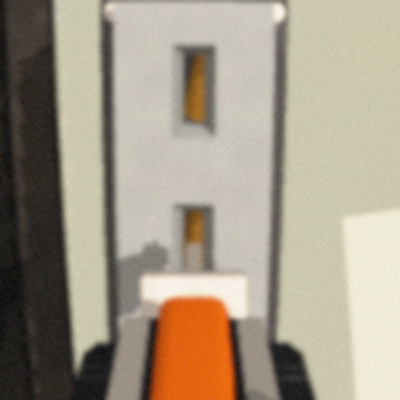

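The blade tip (193,257) is centred over slot 2's mouth (columns 173–213). I lower it.

```bash
python3 -m crank '[{"x":0,"y":0,"z":0.5,"turn":0},{"x":0,"y":0,"z":0.5,"turn":0},{"x":0,"y":0,"z":0.3,"turn":0},{"x":0,"y":0,"z":0,"turn":0}]' | grep -E "pos|contact"
python3 -m crank '[{"x":0,"y":0,"z":0.2,"turn":0},{"x":0,"y":0,"z":0.2,"turn":0},{"x":0,"y":0,"z":0,"turn":0}]'| grep -E "pos|contact"
python3 -m crank '[{"x":0,"y":0,"z":0.2,"turn":0},{"x":0,"y":0,"z":0.2,"turn":0},{"x":0,"y":0,"z":0,"turn":0}]'| grep -E "pos|contact"
python3 -m crank '[{"x":0,"y":0,"z":0.1,"turn":0},{"x":0,"y":0,"z":0,"turn":0}]'| grep -E "pos|contact"
python3 -m crank '[{"x":0,"y":0,"z":0.1,"turn":0},{"x":0,"y":0,"z":0,"turn":0}]'| grep -E "pos|contact"
```

```text
tool_pos: [0.5704, -0.1249, 0.1282]
contact_force: [-0.9, 0.4, -0.3]
tool_pos: [0.571, -0.1248, 0.125]
contact_force: [-0.8, 0.1, -0.2]
tool_pos: [0.5709, -0.1247, 0.1209]
contact_force: [0.3, -0.3, -0.4]
tool_pos: [0.5711, -0.1248, 0.1202]
contact_force: [0.0, 0.4, -0.4]
tool_pos: [0.5711, -0.1248, 0.1192]
contact_force: [-0.2, 0.1, -0.7]
```

```bash
python3 -m crank '[{"x":0,"y":0,"z":0.1,"turn":0},{"x":0,"y":0,"z":0,"turn":0}]'| grep -E "pos|contact"
python3 -m crank '[{"x":0,"y":0,"z":0.1,"turn":0},{"x":0,"y":0,"z":0,"turn":0}]'| grep -E "pos|contact"
```

```text
tool_pos: [0.571, -0.1247, 0.1184]
contact_force: [-0.8, -0.0, 0.5]
tool_pos: [0.5709, -0.1247, 0.1175]
contact_force: [-2.2, 1.0, 2.4]
```

```bash
python3 -m crank '[{"x":0,"y":0,"z":0.1,"turn":0},{"x":0,"y":0,"z":0,"turn":0}]'| grep -E "pos|contact"
```

```text
tool_pos: [0.5709, -0.1246, 0.1166]
contact_force: [-3.2, 1.6, 4.8]
```

```bash
python3 -m crank '[{"x":0,"y":0,"z":0.1,"turn":0},{"x":0,"y":0,"z":0,"turn":0}]'| grep -E "pos|contact"
```

```text
tool_pos: [0.5708, -0.1245, 0.1158]
contact_force: [-4.5, 2.4, 6.3]
```

Slot 2 behaves the same (about 7 N and climbing, side force 5 N at 14 mm), so it is seized too. I draw out and try slot 1.

```bash
python3 -m crank '[{"x":0,"y":0,"z":-0.3,"turn":0},{"x":0,"y":0,"z":-0.8,"turn":0},{"x":0,"y":0,"z":-1,"turn":0},{"x":0,"y":0,"z":-0.6,"turn":0},{"x":0,"y":0,"z":0,"turn":0}]'| grep -E "pos|contact"
python3 -m crank '[{"x":1.2,"y":0,"z":0,"turn":0},{"x":1.8,"y":0,"z":0,"turn":0},{"x":1.5,"y":0,"z":0,"turn":0},{"x":0,"y":0,"z":0,"turn":0},{"x":0,"y":0,"z":0,"turn":0}]'| grep -E "pos|contact|rot"
python3 - <<'E'
from h import *
s=manip.state();print(s["tool_pos"])
p,d=manip.grab_frame("wrist")
cv2.imwrite("pics/w7.png",cv2.resize(p[110:260,180:330],(400,400),interpolation=cv2.INTER_CUBIC)[:,:,::-1])
E
```

```text
tool_pos: [0.5724, -0.1253, 0.1444]
contact_force: [-0.7, 0.1, -0.6]
tool_pos: [0.5835, -0.0811, 0.142]
tool_rot: [-0.0, 0.798, 0.602, -0.0]
contact_force: [0.1, 0.4, -1.0]
[ 0.58347678 -0.08105179  0.14197962]
```

View pics/w7.png

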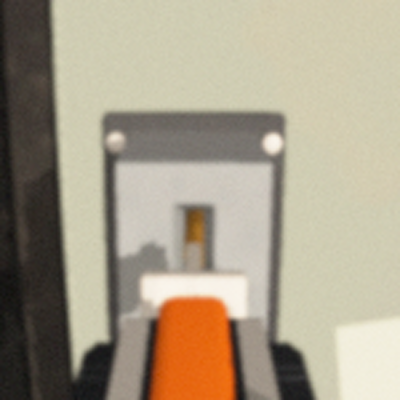

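The blade tip (194,257) is centred over slot 1 (columns 176–213). I lower it.

```bash
python3 -m crank '[{"x":0,"y":0,"z":0.5,"turn":0},{"x":0,"y":0,"z":0.5,"turn":0},{"x":0,"y":0,"z":0.3,"turn":0},{"x":0,"y":0,"z":0,"turn":0}]' | grep -E "pos|contact"
python3 -m crank '[{"x":0,"y":0,"z":0.2,"turn":0},{"x":0,"y":0,"z":0.2,"turn":0},{"x":0,"y":0,"z":0,"turn":0}]'| grep -E "pos|contact"
python3 -m crank '[{"x":0,"y":0,"z":0.2,"turn":0},{"x":0,"y":0,"z":0.2,"turn":0},{"x":0,"y":0,"z":0,"turn":0}]'| grep -E "pos|contact"
python3 -m crank '[{"x":0,"y":0,"z":0.1,"turn":0},{"x":0,"y":0,"z":0.1,"turn":0},{"x":0,"y":0,"z":0,"turn":0}]'| grep -E "pos|contact"
python3 -m crank '[{"x":0,"y":0,"z":0.1,"turn":0},{"x":0,"y":0,"z":0,"turn":0}]'| grep -E "pos|contact"
python3 -m crank '[{"x":0,"y":0,"z":0.1,"turn":0},{"x":0,"y":0,"z":0,"turn":0}]'| grep -E "pos|contact"
```

```text
tool_pos: [0.5828, -0.0817, 0.1282]
contact_force: [0.2, -0.5, -0.8]
tool_pos: [0.5834, -0.0815, 0.125]
contact_force: [-0.7, 0.2, -0.2]
tool_pos: [0.5833, -0.0815, 0.1209]
contact_force: [-0.2, -0.3, -0.7]
tool_pos: [0.5835, -0.0815, 0.1192]
contact_force: [-0.7, 0.4, -1.3]
tool_pos: [0.5835, -0.0815, 0.1184]
contact_force: [-0.3, 0.2, 0.7]
tool_pos: [0.5834, -0.0814, 0.1174]
contact_force: [-1.1, 0.8, 1.0]
```

```bash
python3 -m crank '[{"x":0,"y":0,"z":0.1,"turn":0},{"x":0,"y":0,"z":0,"turn":0}]'| grep -E "pos|contact"
python3 -m crank '[{"x":0,"y":0,"z":0.1,"turn":0},{"x":0,"y":0,"z":0,"turn":0}]'| grep -E "pos|contact"
```

```text
tool_pos: [0.5834, -0.0814, 0.1162]
contact_force: [-1.8, 1.1, 1.8]
tool_pos: [0.5834, -0.0815, 0.1152]
contact_force: [-1.5, 1.7, 1.8]
```

Slot 1 yields: the force levels off at about 2 N. I go on, watching it.

```bash
python3 -m crank '[{"x":0,"y":0,"z":0.1,"turn":0},{"x":0,"y":0,"z":0.1,"turn":0},{"x":0,"y":0,"z":0,"turn":0}]'| grep -E "pos|contact"
python3 -m crank '[{"x":0,"y":0,"z":0.1,"turn":0},{"x":0,"y":0,"z":0.1,"turn":0},{"x":0,"y":0,"z":0,"turn":0}]'| grep -E "pos|contact"
```

```text
tool_pos: [0.5834, -0.0814, 0.1131]
contact_force: [-2.7, 1.0, 2.8]
tool_pos: [0.5832, -0.0814, 0.1108]
contact_force: [-1.6, 1.6, 1.4]
```

```bash
python3 -m crank '[{"x":0,"y":0,"z":0.1,"turn":0},{"x":0,"y":0,"z":0.1,"turn":0},{"x":0,"y":0,"z":0.1,"turn":0},{"x":0,"y":0,"z":0,"turn":0}]'| grep -E "pos|contact"
python3 -m crank '[{"x":0,"y":0,"z":0.1,"turn":0},{"x":0,"y":0,"z":0.1,"turn":0},{"x":0,"y":0,"z":0.1,"turn":0},{"x":0,"y":0,"z":0,"turn":0}]'| grep -E "pos|contact"
```

```text
tool_pos: [0.583, -0.0814, 0.1075]
contact_force: [-3.2, 1.9, 0.1]
tool_pos: [0.5833, -0.0815, 0.1049]
contact_force: [-1.5, 2.3, 0.6]
```

```bash
python3 -m crank '[{"x":0,"y":0,"z":0.15,"turn":0},{"x":0,"y":0,"z":0.15,"turn":0},{"x":0,"y":0,"z":0.15,"turn":0},{"x":0,"y":0,"z":0,"turn":0}]'| grep -E "pos|contact"
python3 -m crank '[{"x":0,"y":0,"z":0.15,"turn":0},{"x":0,"y":0,"z":0.15,"turn":0},{"x":0,"y":0,"z":0.15,"turn":0},{"x":0,"y":0,"z":0,"turn":0}]'| grep -E "pos|contact"
```

```text
tool_pos: [0.5833, -0.0815, 0.1003]
contact_force: [-3.1, 2.2, -0.3]
tool_pos: [0.5834, -0.0815, 0.0959]
contact_force: [-2.7, 2.8, -0.6]
```

```bash
python3 -m crank '[{"x":0,"y":0,"z":0.15,"turn":0},{"x":0,"y":0,"z":0.15,"turn":0},{"x":0,"y":0,"z":0.15,"turn":0},{"x":0,"y":0,"z":0,"turn":0}]'| grep -E "pos|contact"
python3 -m crank '[{"x":0,"y":0,"z":0.15,"turn":0},{"x":0,"y":0,"z":0.15,"turn":0},{"x":0,"y":0,"z":0.1,"turn":0},{"x":0,"y":0,"z":0,"turn":0}]'| grep -E "pos|contact"
```

```text
tool_pos: [0.5834, -0.0815, 0.0914]
contact_force: [-3.5, 1.8, 0.2]
tool_pos: [0.5834, -0.0815, 0.0875]
contact_force: [-4.4, 2.1, 0.8]
```

```bash
python3 -m crank '[{"x":0,"y":0,"z":0.1,"turn":0},{"x":0,"y":0,"z":0.1,"turn":0},{"x":0,"y":0,"z":0.1,"turn":0},{"x":0,"y":0,"z":0,"turn":0}]'| grep -E "pos|contact"
python3 -m crank '[{"x":0,"y":0,"z":0.1,"turn":0},{"x":0,"y":0,"z":0.05,"turn":0},{"x":0,"y":0,"z":0,"turn":0}]'| grep -E "pos|contact"
```

```text
tool_pos: [0.5834, -0.0815, 0.0846]
contact_force: [-3.2, 2.2, 0.8]
tool_pos: [0.5834, -0.0815, 0.0833]
contact_force: [-4.5, 2.8, 1.6]
```

```bash
python3 -m crank '[{"x":0,"y":0,"z":0.05,"turn":0},{"x":0,"y":0,"z":0,"turn":0}]'| grep -E "pos|contact"
python3 -m crank '[{"x":0,"y":0,"z":0.05,"turn":0},{"x":0,"y":0,"z":0,"turn":0}]'| grep -E "pos|contact"
```

```text
tool_pos: [0.5834, -0.0815, 0.0828]
contact_force: [-3.8, 3.3, 2.4]
tool_pos: [0.5834, -0.0815, 0.0823]
contact_force: [-4.1, 3.5, 0.9]
```

```bash
python3 -m crank '[{"x":0,"y":0,"z":0.05,"turn":0},{"x":0,"y":0,"z":0,"turn":0}]'| grep -E "pos|contact"
python3 -m crank '[{"x":0,"y":0,"z":0.05,"turn":0},{"x":0,"y":0,"z":0,"turn":0}]'| grep -E "pos|contact"
```

```text
tool_pos: [0.5834, -0.0815, 0.0818]
contact_force: [-4.7, 2.5, 1.2]
tool_pos: [0.5835, -0.0815, 0.0815]
contact_force: [-4.8, 3.4, 1.8]
```

```bash
python3 -m crank '[{"x":0,"y":0,"z":0.05,"turn":0},{"x":0,"y":0,"z":0,"turn":0}]'| grep -E "pos|contact"
```

```text
tool_pos: [0.5835, -0.0815, 0.0815]
contact_force: [-6.3, 3.8, 4.7]
```

```bash
python3 -m crank '[{"x":0,"y":0,"z":0.05,"turn":0},{"x":0,"y":0,"z":0,"turn":0}]'| grep -E "pos|contact"
```

```text
tool_pos: [0.5835, -0.0815, 0.0816]
contact_force: [-6.9, 3.8, 8.6]
```

It is seated at 0.0815, exactly where the flange should rest, and force now rises without motion. I release and retreat straight up.

```bash
python3 -m crank '[{"x":0,"y":0,"z":0,"turn":0},{"x":0,"y":0,"z":0,"turn":0},{"x":0,"y":0,"z":0,"turn":0},{"x":0,"y":0,"z":0,"turn":0},{"x":0,"y":0,"z":0,"turn":0}]' 50
python3 -m crank '[{"x":0,"y":0,"z":-0.5,"turn":0},{"x":0,"y":0,"z":-1,"turn":0},{"x":0,"y":0,"z":-2,"turn":0},{"x":0,"y":0,"z":-2,"turn":0},{"x":0,"y":0,"z":-2.5,"turn":0}]'
python3 -m crank '[{"x":0,"y":0,"z":-2.5,"turn":0},{"x":0,"y":0,"z":-1.5,"turn":0},{"x":0,"y":0,"z":0,"turn":0},{"x":0,"y":0,"z":0,"turn":0},{"x":0,"y":0,"z":0,"turn":0}]'
python3 - <<'E'
from h import *
m=manip.camera_model("wrist");p,d=manip.grab_frame("wrist");q,_=manip.grab_frame("scene")
f=dict(m);W=wpts(f,d);h=cv2.cvtColor(p,cv2.COLOR_RGB2HSV).astype(int)
o=big((h[...,0]>4)&(h[...,0]<18)&(h[...,1]>150)&(np.hypot(W[...,0]-.583,W[...,1]+.082)<.04));P=W[o&(d>0)]
print("handle top",np.percentile(P[:,2],97))
a=cv2.resize(p,(400,300));b=cv2.resize(q[130:280,180:380],(400,300),interpolation=cv2.INTER_CUBIC)
cv2.imwrite("pics/w8.png",np.hstack([a,b])[:,:,::-1])
E
```

```text
time: 23.1
tool_pos: [0.5838, -0.0817, 0.0803]
tool_rot: [0.0, 0.799, 0.602, 0.0]
contact_force: [0.3, 0.6, -0.0]
gripper_width: 0.502
grasp_force: 0.0
time: 23.6
tool_pos: [0.5833, -0.0815, 0.1613]
tool_rot: [-0.0, 0.799, 0.602, -0.0]
contact_force: [-0.4, -1.2, 0.0]
gripper_width: 0.501
grasp_force: 0.0
time: 24.1
tool_pos: [0.5826, -0.0813, 0.1984]
tool_rot: [-0.001, 0.799, 0.601, -0.001]
contact_force: [-0.2, -0.2, -0.5]
gripper_width: 0.496
grasp_force: 0.0
handle top 0.12240414134492993
```

View pics/w8.png

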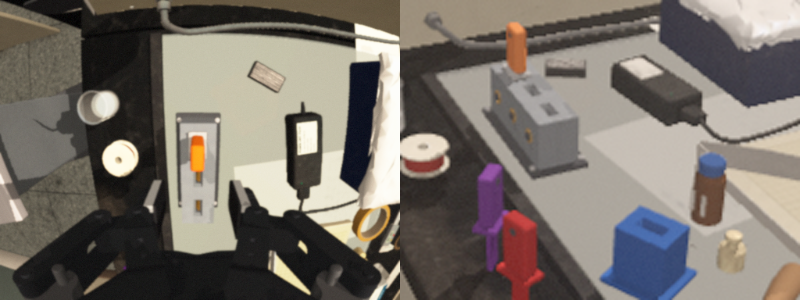

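The feeler stands upright in slot 1 (wrist 198,158; scene crop 515,48). Its top is at 0.122 m, 4 mm above its height in the stand, as it should be. The stand is empty, the other things look undisturbed, and the gripper is clear.

```bash
python3 -c "
from plant import manip
print(manip.job_done())"
```

```text
the job is handed in; nothing more can be done
None
```

The feeler stands fully home and released in slot 1 (the +y end), the one free clamp; slots 3 and 2 jammed at about 7 N and were drawn out without forcing, and the job is handed in.

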